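Run a bench press stroke from its push-button row

TASK

Run a stroke of the bench press from the row of four grey switch boxes: first tip the rocker switch over by pressing its raised end fully down, next push the square key fully in, and then press the big mushroom button fully down and keep it held, finishing with the fingers still holding it down. Leave the small round button alone, pick nothing up, and do not shift the things lying round the row.

Things in the scene. Friction and masses are not known exactly. Their poses are not given: they have to be found in the camera images.
- panel: aluminium mounting plate 112 x 272 x 8 mm, fixed to the worktop, carrying the row of four boxes; origin at the centre of its underside, x across the row away from the robot, y along the row. On it stand four grey boxes, each 84 mm (x) x 56 mm (y) x 44 mm high, tops 52 mm above the worktop, one control on the middle of each top, in a random order, 62 mm apart, turned like the plate. All heights below are over the worktop.
- rocker_end (a point): point on top of the raised end of the rocker, 16 mm from its pivot towards the robot (the plate's -x side); it moves with the rocker. The rocker is a black paddle 46 mm long in the plate's x and 27 mm wide, with a shallow V top, pivoting in its middle 60 mm up; the near end stands about 11 mm higher than the pivot when off and its top lies about 65 mm up when tipped over. The point's own x and y axes are those of the plate while the rocker is off, and tilt with it
- rocker (a joint): angle of the rocker: 0 to 0.08 at the start (near end raised), 0.4 rad with the near end fully down; dry friction, about 2.5 N at this point, stays where it is left
- key_top (a point): middle of the top of the square black key, 24 x 24 mm, the only square one; its top is 66 mm up when out, 60 mm when fully in
- key (a joint): how far the square key is pushed in: 0 to 0.001 m at the start, 0.006 m fully in; about 4 N, stays where it is left
- small_top (a point): middle of the top of the small round black button, diameter 22 mm, 64 mm up, sprung; not to be pressed
- small (a joint): how far the small round button is pressed (0 to 0.005 m), springs back
- mushroom_top (a point): middle of the domed top of the big black mushroom button, diameter 41 mm; its top is 79 mm up when out, 71 mm when fully down
- mushroom (a joint): how far the mushroom button is pressed: 0 out, 0.008 m fully down; sprung, takes 5 N to start and up to about 12 N fully down, comes back when let go; the ram of the press comes down with it
- press: grey and blue bench press left of the row, fixed, 165 x 131 mm and 332 mm high, a tall obstacle; always in the same place, origin under the middle of its base
- loupe: black eyeglass cup 36 mm across, 30 mm high, loose, standing on the worktop just on the robot's side of the row; origin under its centre
- tweezers_brass: brass tweezers 118 mm long, loose, lying along the row on the robot's side of it
- parts_pot_0: small white round pot 42 mm across, 20 mm high, loose, just behind the row
- oil_block: black block 26 x 88 x 16 mm with four small oil cups, loose, lying just behind the row
- die_block: beech block 42 x 124 x 44 mm with punches, loose, farther back, behind the press

How it is judged:
On the way, in this order (a step that is already met when the one before it is completed fails the run):
1. the rocker is tipped over, raised end fully down (value of joint rocker above 0.34 rad), for 0.1 s.
2. the square key is pushed fully in (value of joint key above 0.0048 m), for 0.1 s.
3. the mushroom button is pressed fully down (value of joint mushroom above 0.0065 m), for 0.2 s.
At the end, for the whole second after the job is handed in: The rocker is tipped at least 0.34 of 0.4 rad, the square key is in at least 4.8 of 6 mm, and the fingers still hold the mushroom button at least 6.5 of 8 mm down with more than 2 N; the small round button is out (value of joint rocker above 0.34 rad and value of joint key above 0.0048 m and value of joint mushroom above 0.0065 m and contact force between the fingers and mushroom above 2 N and value of joint small below 0.002 m); the arm keeps its last pose, push and grip.
It fails at once if the square key pushed in before the rocker is tipped over (value of joint key above 0.003 m and value of joint rocker below 0.3 rad).
It fails at once if the mushroom button pressed before the rocker is over and the key is in (value of joint mushroom above 0.003 m and (value of joint key below 0.004 m or value of joint rocker below 0.3 rad)).
It fails at once if the small round button pressed (value of joint small above 0.002 m).
It fails at once if a thing round the row lifted or shifted by more than 20 mm (distance of any of loupe, tweezers_brass, parts_pot_0, oil_block, die_block from where it was at the start of the episode above 0.02 m).
It also fails if it takes over 38 s, if anything falls off the work surface, if the arm or the gripper's body presses on something with over 40 N, if the wrist force passes 120 N, or if a joint passes its speed limit or range.

ROBOT

A 6-joint arm with a two-finger parallel gripper is mounted at the origin on a cart in front of the work surface, level with it; the furniture and walls round the work are solid. World frame = base frame: x ahead of the robot, y to its left, z up, the work surface at z = 0. Lengths are in m, angles in rad, forces in N, time in s.
With the tool pointing down it reaches from about 0.35 to 0.85 m from the base axis. Payload 8.1 kg.
Tool frame: the origin (TCP) lies at the very end of the fingers, on their centre line; the grasp point (between the pads) lies 19 mm behind it (pinch_z is the distance from the TCP to the grasp point, in m); z points along the fingers, y is the direction in which the jaws open and shut (so a half turn about z gives the same grasp; the last joint's range is limited). The gripper opens to 93 mm and grips with 3 to 60 N. Pads are 15 mm wide; open, the fingers measure 128 mm over their backs; the gripper's body (75 mm by 188 mm) begins 65 mm behind the grasp point.
Start: joints at [1.205, 0.13, 1.488, -0, 1.523, -0.085], TCP at [0.166, 0.577, 0.219] pointing down, gripper open.
Joint ranges: [-2.96, 2.96], [-0.89, 2.26], [0.02, 2.5], [-1.34, 4.48], [0, 2.73], [-2.66, 2.66]. Speed limits (rad/s): [2.39, 2.39, 2.79, 3.14, 3.14, 3.14].

INTERFACE

Orientations are given as a rotation vector (axis times angle).
In Python, from plant import * gives the robot as it stands.
- The arm moves only by the tool move_arm, never from a script. Its argument "series" is a list of rows, each a list of 7 numbers: the shift along the tool's x, y, z each as a share of 10 cm, from -1 to 1, then the turn, a rotation vector about the tool's x, y, z each as a share of 180 degrees, from -1 to 1, then the opening, from -1 (shut) to 1 (fully open). In form: [[dx, dy, dz, rx, ry, rz, jaw], ...]. A call has 1 to 8 rows; each row is the pose to reach, as a shift and turn from the pose commanded when the call began, along the tool's axes at that moment, turning the shorter way round; what a row does not reach only later rows make up. A row lasts 1/10 s, in which the tool goes at most 50 mm and 8.59 degrees, less where a joint would pass 70% of its speed; a pose out of reach is approached as far as the arm can. A call with a number of a shift or a turn outside -1 to 1 is refused whole. A call with a gripper value outside its range is refused whole. The fingers move at their own pace and stop on an object; "squeeze" is the grip in N (left out, the last holds). Time passes only in rows, so rows that repeat a pose let the fingers close. It gives the time, the measured TCP pose, the force and the opening at its end, in the units of the state.
- read_state(): the state, without advancing time (a new reading comes with each control period).
- read_camera(name): name is "scene" or "top" or "wrist"; returns a dict with "frame" (420x560x3 uint8, red, green, blue), "K" (3x3 intrinsics, pixels), "rvec" (rotation vector, rad) and "tvec" (3), from world to camera coordinates, as OpenCV has them. Camera axes: x right, y down, z forward; pixel columns grow to the right and rows downward; lengths in m; the calibration is good to about 2 mm. A picture is of the moment at which its call begins. There is no depth.
- close_job(): hands the job in, once; it reports no verdict.
The state is a dict: "t": time; "q": joint angles; "dq": joint speeds; "joint_torque": joint torques, N m; "tool_pos": TCP position; "orientation": TCP orientation; "force": force on the tool from outside, world axes, zero at the start; "wrist_torque": the same for the moment, N m; "opening": finger opening in m.
Only numpy, scipy, OpenCV 4.12 (cv2) and the standard library are available. Lean on these libraries where they do the work, as an engineer would, in place of code of your own. Each camera call takes 0.05 s, during which the arm holds its last target.

## Working session

There is one attempt and no reset: what is moved stays moved. The work goes in short steps, Python scripts to look and compute and a tool call to move; the robot and the scene stay as the last step left them, time stands still between calls to the robot, and variables do not carry over. Pictures are saved under pics/ and viewed, and the job is handed in when it is done.

Besides the shell and the picture viewer there is one more tool, called after "Emit:" by a JSON object that holds its "api" and its "payload". move_arm: Moves the arm, as the interface text tells. Shift numbers are shares of 10 cm and turn numbers shares of 180 degrees, none past 1 either way. Its arguments: {"type":"object","properties":{"series":{"type":"array","items":{"type":"array","items":{"type":"number"}}},"squeeze":{"type":"number"}},"required":["series"]}

```bash
ls; mkdir -p pics
python3 - <<'E'
from plant import *
import cv2
print(read_state())
for n in ["scene","top","wrist"]:
    c=read_camera(n); cv2.imwrite(f"pics/{n}0.png",c["frame"][:,:,::-1]); print(n,c["K"].tolist(),c["rvec"],c["tvec"])
E
```

```text
pics
{'t': 0.0, 'q': array([ 1.20461701e+00,  1.31162427e-01,  1.48929303e+00,  4.39930486e-06,
        1.52297932e+00, -8.54238334e-02]), 'dq': array([ 0.00044008, -0.00205114,  0.00023597,  0.00083682,  0.00028738,
       -0.00203513]), 'joint_torque': array([-1.59922674e-03, -5.59859347e+01, -4.91740358e+01,  7.65606528e-02,
        3.59778351e-02, -2.19912135e-04]), 'tool_pos': array([0.1660344 , 0.57597527, 0.21757914]), 'orientation': array([-4.39504547e-01, -3.11027557e+00,  2.81823218e-03]), 'force': array([ 0.05814459, -0.47774833, -0.06945779]), 'wrist_torque': array([ 0.02875569,  0.04914599, -0.03484422]), 'opening': 0.09334814023417637}
scene [[427.7800795997336, 0.0, 282.53887474002534], [0.0, 427.7800795997336, 213.91063847158932], [0.0, 0.0, 1.0]] [ 1.96059235 -0.75052037  0.46514871] [-0.43885604  0.20030462  0.78233242]
top [[474.6277072102697, 0.0, 283.6778914478337], [0.0, 474.6277072102697, 214.08284391139878], [0.0, 0.0, 1.0]] [ 2.16574168 -2.05246573  0.21560888] [-0.0942902   0.54474635  0.80164796]
wrist [[317.5441953054669, 0.0, 286.4993080878131], [0.0, 317.5441953054669, 208.41868315903864], [0.0, 0.0, 1.0]] [-2.30497785 -1.73649729 -0.26250313] [-0.59799367 -0.03658128  0.3924608 ]
```

View pics/scene0.png

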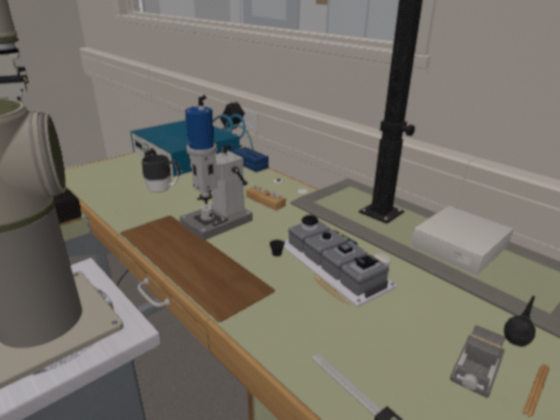

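View pics/top0.png

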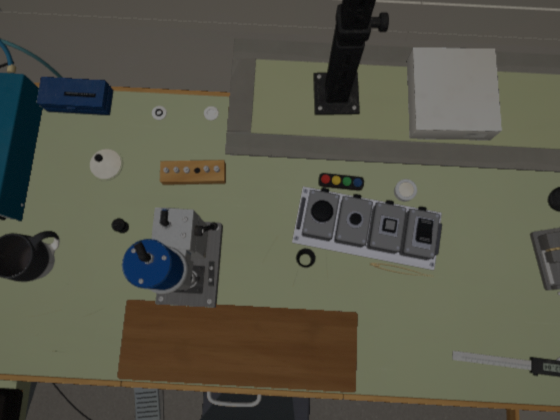

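View pics/wrist0.png

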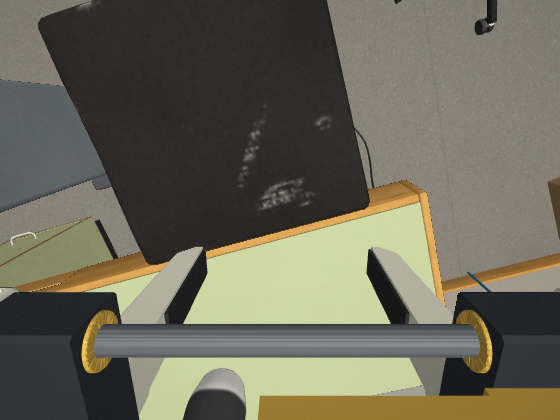

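The top view shows the order from the press side: mushroom at about (322,210), small button (355,219), key (390,226), rocker (424,231). I'll enlarge the row in both views.

Run:
```python
import cv2
a=cv2.imread("pics/top0.png")[165:285,285:455]; cv2.imwrite("pics/topc.png",cv2.resize(a,None,fx=4.5,fy=4.5,interpolation=cv2.INTER_CUBIC))
a=cv2.imread("pics/scene0.png")[205:305,260:400]; cv2.imwrite("pics/scenec.png",cv2.resize(a,None,fx=5.5,fy=5.5,interpolation=cv2.INTER_CUBIC))
```

```text
(no output)
```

View pics/topc.png

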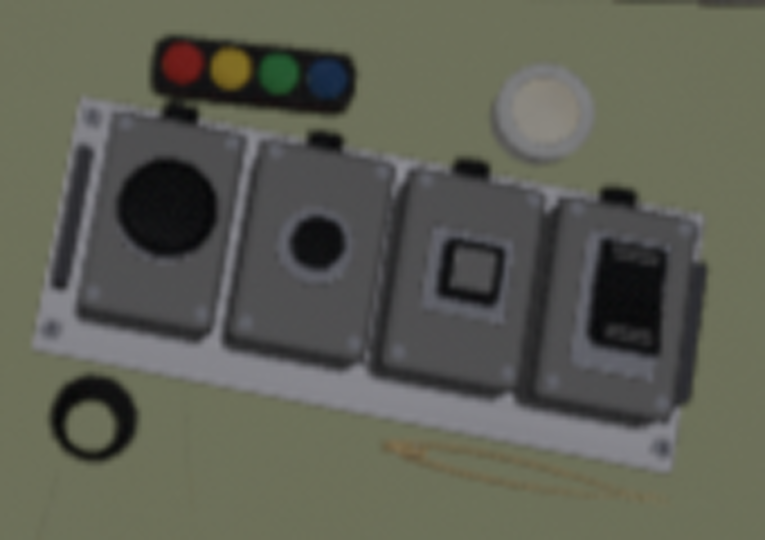

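View pics/scenec.png

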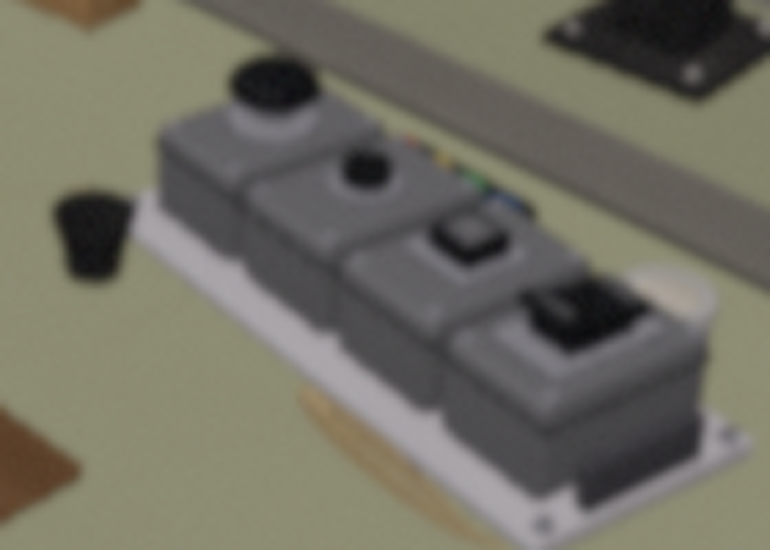

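```bash
cat > h.py <<'E'
import numpy as np, cv2
def cams(c): 
    R=cv2.Rodrigues(c["rvec"])[0]; return R,c["tvec"],c["K"]
def tri(ca,pa,cb,pb):
    P=[]
    for c in (ca,cb):
        R,t,K=cams(c); P.append(K@np.c_[R,t])
    X=cv2.triangulatePoints(P[0],P[1],np.array(pa,float).reshape(2,1),np.array(pb,float).reshape(2,1)); return (X[:3]/X[3]).ravel()
def onz(c,p,z):
    R,t,K=cams(c); d=R.T@np.linalg.inv(K)@np.array([p[0],p[1],1.]); o=-R.T@t
    return o+d*(z-o[2])/d[2]
def proj(c,X):
    return cv2.projectPoints(np.atleast_2d(np.array(X,float)),c["rvec"],c["tvec"],c["K"],None)[0].reshape(-1,2)
E
python3 - <<'E'
from plant import *
from h import *
T=read_camera("top");S=read_camera("scene")
t=lambda u,v:((u+.5)/4.5-.5+285,(v+.5)/4.5-.5+165)
s=lambda u,v:((u+.5)/5.5-.5+260,(v+.5)/5.5-.5+205)
D=dict(key=((472,270),(472,232),.066),mush=((167,207),(275,83),.079),small=((317,242),(366,166),.064),scrA=((660,447),(543,524),.008),scrB=((685,230),(728,433),.008))
for k,(a,b,z) in D.items(): print(k,tri(T,t(*a),S,s(*b)).round(4),onz(T,t(*a),z).round(4),onz(S,s(*b),z).round(4))
for n,p in dict(s1=(92,118),s2=(52,329)).items(): print(n,onz(T,t(*p),.008).round(4))
print('rockerpivot',onz(T,t(628,295),.062).round(4))
print('tcp cam',-cams(T)[0].T@cams(T)[1])
print(read_state()['t'])
for n,uv in dict(press1=(219,307),press2=(221,224),pressbase3=(158,303)).items(): print(n,onz(T,uv,.02).round(3))
print('bluetop',onz(T,(152,263),.3))
E
```

```text
key [ 0.5396 -0.2558  0.0613] [ 0.5381 -0.2543  0.066 ] [ 0.5345 -0.2606  0.066 ]
mush [ 0.5565 -0.1327  0.0694] [ 0.5542 -0.1318  0.079 ] [ 0.5442 -0.1446  0.079 ]
small [ 0.5476 -0.1938  0.0598] [ 0.5465 -0.193   0.064 ] [ 0.5426 -0.1984  0.064 ]
scrA [ 0.4793 -0.3462  0.0069] [ 0.4789 -0.3457  0.008 ] [ 0.4787 -0.3472  0.008 ]
scrB [ 0.5731 -0.3586  0.0065] [ 0.5719 -0.3573  0.008 ] [ 0.5729 -0.3601  0.008 ]
s1 [ 0.6075 -0.1033  0.008 ]
s2 [ 0.5149 -0.0905  0.008 ]
rockerpivot [ 0.5321 -0.3171  0.062 ]
tcp cam [ 0.37189533 -0.07338061  0.8969882 ]
0.25
press1 [0.379 0.043 0.02 ]
press2 [0.531 0.052 0.02 ]
pressbase3 [0.38  0.155 0.02 ]
bluetop [0.42607008 0.09464079 0.3       ]
```

```bash
cat >> h.py <<'E'
from scipy.spatial.transform import Rotation as Ro
yaw=-0.138
px=np.array([np.cos(yaw),np.sin(yaw),0]); py=np.array([-np.sin(yaw),np.cos(yaw),0])
Rd=np.c_[-px,py,[0,0,-1.]]
def to(st,X):
    R=Ro.from_rotvec(st['orientation']).as_matrix()
    d=R.T@(np.array(X)-st['tool_pos'])/.1
    r=Ro.from_matrix(R.T@Rd).as_rotvec()/np.pi
    print('t',st['t'],'pos',st['tool_pos'].round(4),'shift',d.round(3),'turn',r.round(4),'F',st['force'].round(2),'open',round(st['opening'],4))
E
python3 - <<'E'
from plant import *
from h import *
st=read_state(); to(st,[.515,-.314,.39])
W=read_camera("wrist"); print(-cams(W)[0].T@W["tvec"])
print(Ro.from_rotvec(st['orientation']).as_matrix().round(3))
E
```

```text
t 0.25 pos [0.1662 0.5763 0.2182] shift [-5.819 -7.589 -1.712] turn [-0.0003 -0.     -0.0455] F [-0.13 -0.08 -0.05] open 0.0934
[0.08631016 0.59859159 0.38428374]
[[-0.961  0.277 -0.   ]
 [ 0.277  0.961 -0.001]
 [ 0.    -0.001 -1.   ]]
```

Emit:
{"api": "move_arm", "payload": {"series": [[0, 0, -0.5, 0, 0, -0.0455, -1], [0, 0, -1, 0, 0, -0.0455, -1], [0, 0, -1, 0, 0, -0.0455, -1]], "squeeze": 20}}

```text
t: 0.6
tool_pos: [0.1672, 0.5792, 0.3278]
orientation: [0.216, 3.13, 0.019]
force: [-0.2, 0.7, 0.8]
opening: 0.0734
```

Emit:
{"api": "move_arm", "payload": {"series": [[-0.4, -0.4, -0.4, 0, 0, 0, -1], [-0.8, -0.8, -0.8, 0, 0, 0, -1], [-1, -1, -0.8, 0, 0, 0, -1], [-1, -1, -0.8, 0, 0, 0, -1]]}}

```text
t: 1.0
tool_pos: [0.2541, 0.4618, 0.4021]
orientation: [0.221, 3.13, 0.006]
force: [-0.6, -0.3, 0.4]
opening: 0.0417
```

Run:
```python
from plant import *
from h import *
st=read_state(); to(st,[.515,-.314,.39]); print(st['q'].round(2))
```

```text
t 1.0 pos [0.2541 0.4618 0.4021] shift [-3.672 -7.315  0.103] turn [ 0.0013  0.0011 -0.0009] F [-0.61 -0.27  0.43] open 0.0417
[ 0.97 -0.07  1.36 -0.    1.84 -0.46]
```

Emit:
{"api": "move_arm", "payload": {"series": [[-0.3, -0.4, 0, 0, 0, 0, -1], [-0.6, -0.8, 0, 0, 0, 0, -1], [-0.7, -1, 0, 0, 0, 0, -1], [-0.7, -1, 0, 0, 0, 0, -1]]}}

```text
t: 1.4
tool_pos: [0.3082, 0.3532, 0.3987]
orientation: [0.222, 3.133, 0.0]
force: [0.4, -0.5, -0.8]
opening: 0.0099
```

Emit:
{"api": "move_arm", "payload": {"series": [[-0.3, -0.4, 0, 0, 0, 0, -1], [-0.6, -0.8, 0, 0, 0, 0, -1], [-0.7, -1, 0, 0, 0, 0, -1], [-0.7, -1, 0, 0, 0, 0, -1]]}}

```text
t: 1.8
tool_pos: [0.3635, 0.2453, 0.3984]
orientation: [0.221, 3.134, -0.0]
force: [-0.3, 0.0, -0.6]
opening: 0.0007
```

Emit:
{"api": "move_arm", "payload": {"series": [[-0.3, -0.4, 0, 0, 0, 0, -1], [-0.6, -0.8, 0, 0, 0, 0, -1], [-0.7, -1, 0, 0, 0, 0, -1], [-0.7, -1, 0, 0, 0, 0, -1]]}}

```text
t: 2.2
tool_pos: [0.4191, 0.1372, 0.398]
orientation: [-0.22, -3.133, 0.0]
force: [-0.8, 1.5, -0.3]
opening: 0.0004
```

Emit:
{"api": "move_arm", "payload": {"series": [[-0.3, -0.4, 0, 0, 0, 0, -1], [-0.6, -0.8, 0, 0, 0, 0, -1], [-0.7, -1, 0, 0, 0, 0, -1], [-0.7, -1, 0, 0, 0, 0, -1]]}}

```text
t: 2.6
tool_pos: [0.4747, 0.029, 0.3977]
orientation: [-0.219, -3.132, -0.0]
force: [-0.0, 0.6, -0.0]
opening: 0.0005
```

Emit:
{"api": "move_arm", "payload": {"series": [[-0.2, -0.4, 0, 0, 0, 0, -1], [-0.4, -0.8, 0, 0, 0, 0, -1], [-0.4, -1, 0, 0, 0, 0, -1], [-0.4, -1, 0, 0, 0, 0, -1]]}}

```text
t: 3.0
tool_pos: [0.5001, -0.075, 0.3981]
orientation: [-0.218, -3.133, -0.001]
force: [-0.2, 1.1, -0.2]
opening: 0.0006
```

Run:
```python
from plant import *
from h import *
st=read_state(); to(st,[.515,-.314,.2]); print(st['q'].round(2))
W=read_camera("wrist"); cv2.imwrite("pics/w1.png",W["frame"][:,:,::-1])
```

```text
t 3.0 pos [ 0.5001 -0.075   0.3981] shift [-0.48  -2.348  1.98 ] turn [ 0.0002 -0.0003 -0.0003] F [-0.24  1.14 -0.17] open 0.0006
[-0.25 -0.12  1.42  0.    1.85 -1.68]
```

View pics/w1.png

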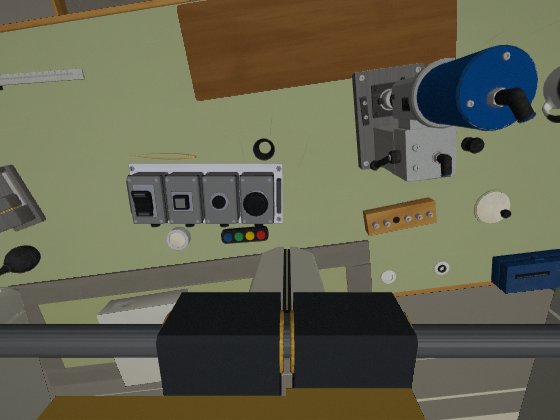

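The wrist view shows the row right side up along the image: rocker (145,203), key (181,202), small (218,202), mushroom (256,204). Fingers are shut. Moving above the rocker.

Emit:
{"api": "move_arm", "payload": {"series": [[-0.2, -0.4, 0.4, 0, 0, 0, -1], [-0.3, -0.8, 0.8, 0, 0, 0, -1], [-0.3, -1, 1, 0, 0, 0, -1], [-0.3, -1, 1, 0, 0, 0, -1]]}}

```text
t: 3.45
tool_pos: [0.514, -0.1779, 0.2926]
orientation: [-0.217, -3.126, -0.005]
force: [0.1, 1.5, -0.5]
opening: 0.0003
```

Emit:
{"api": "move_arm", "payload": {"series": [[0, -0.4, 0.4, 0, 0, 0, -1], [0, -0.8, 0.8, 0, 0, 0, -1], [0, -1, 0.8, 0, 0, 0, -1], [0, -1, 0.8, 0, 0, 0, -1], [0, -1, 0.8, 0, 0, 0, -1]]}}

```text
t: 3.95
tool_pos: [0.5033, -0.2758, 0.2196]
orientation: [0.215, 3.133, 0.001]
force: [0.3, -0.1, 0.0]
opening: 0.0001
```

Run:
```python
from plant import *
from h import *
st=read_state(); to(st,[.515,-.314,.09]); print(st['q'].round(2))
W=read_camera("wrist"); cv2.imwrite("pics/w2.png",W["frame"][:,:,::-1])
np.save("w2.npy",dict(K=W["K"],rvec=W["rvec"],tvec=W["tvec"]),allow_pickle=True)
```

```text
t 3.95 pos [ 0.5033 -0.2758  0.2196] shift [-0.167 -0.363  1.296] turn [0.0002 0.0003 0.0002] F [ 0.33 -0.13  0.03] open 0.0001
[-0.59  0.06  1.56  0.    1.52 -2.02]
```

View pics/w2.png

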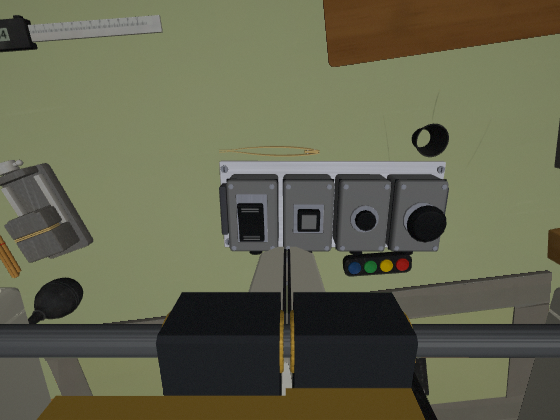

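Run:
```python
import cv2
a=cv2.imread("pics/w2.png")[150:270,210:460]; cv2.imwrite("pics/w2c.png",cv2.resize(a,None,fx=3.2,fy=3.2,interpolation=cv2.INTER_CUBIC))
```

```text
(no output)
```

View pics/w2c.png

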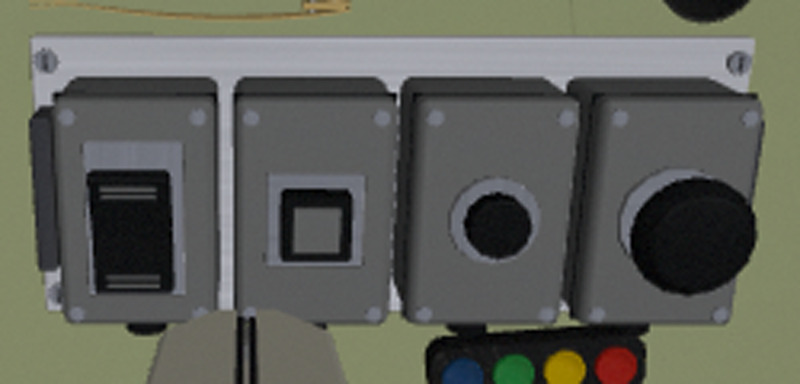

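Run:
```python
from plant import *
from h import *
W=np.load("w2.npy",allow_pickle=True).item(); T=read_camera("top")
t=lambda u,v:((u+.5)/4.5-.5+285,(v+.5)/4.5-.5+165)
w=lambda u,v:((u+.5)/3.2-.5+210,(v+.5)/3.2-.5+150)
D=dict(key=((472,270),(316,230),.066),mush=((167,207),(694,236),.076),small=((317,242),(498,226),.064),scrA=((660,447),(46,61),.008),scr2=((52,329),(738,63),.008),rockmarks=((628,331),(129,192),.073))
for k,(a,b,z) in D.items(): print(k,tri(T,t(*a),W,w(*b)).round(4),'top',onz(T,t(*a),z).round(4),'wrist',onz(W,w(*b),z).round(4))
c=np.array([.5435,-.224,0])
E=dict(key=-.031,small=.031,mush=.093,rock=-.093)
for k,v in E.items(): print(k,(c+v*py).round(4))
re=c-.093*py-.016*px; print('re',re)
to(read_state(),[re[0],re[1],.09])
```

```text
key [ 0.5408 -0.257   0.0552] top [ 0.5381 -0.2543  0.066 ] wrist [ 0.538 -0.258  0.066]
mush [ 0.5572 -0.1328  0.0659] top [ 0.5549 -0.132   0.076 ] wrist [ 0.553 -0.137  0.076]
small [ 0.5491 -0.1947  0.0534] top [ 0.5465 -0.193   0.064 ] wrist [ 0.5456 -0.1972  0.064 ]
scrA [ 0.4835 -0.3567 -0.0276] top [ 0.4789 -0.3457  0.008 ] wrist [ 0.4787 -0.3491  0.008 ]
scr2 [ 0.5155 -0.0906  0.0046] top [ 0.5149 -0.0905  0.008 ] wrist [ 0.5147 -0.0921  0.008 ]
rockmarks [ 0.5188 -0.3188  0.0564] top [ 0.5157 -0.3138  0.073 ] wrist [ 0.5143 -0.3165  0.073 ]
key [ 0.5392 -0.2547  0.    ]
small [ 0.5478 -0.1933  0.    ]
mush [ 0.5563 -0.1319  0.    ]
rock [ 0.5307 -0.3161  0.    ]
re [ 0.51485881 -0.31391486  0.        ]
t 4.05 pos [ 0.5037 -0.2758  0.2204] shift [-0.159 -0.362  1.305] turn [-0.0001  0.0008  0.0007] F [-0.15 -0.09 -0.28] open 0.0005
```

The wrist view agrees with the top view in x within 2 mm and in y within 3–4 mm (the calibration limit), so I take the mean: rocker end (.515,-.3155), key (.5385,-.2565), mushroom (.555,-.134).

Emit:
{"api": "move_arm", "payload": {"series": [[-0.16, -0.38, 0.4, 0, 0, 0, -1], [-0.16, -0.38, 0.8, 0, 0, 0, -1], [-0.16, -0.38, 1, 0, 0, 0, -1], [-0.16, -0.38, 1, 0, 0, 0, -1], [-0.16, -0.38, 1, 0, 0, 0, -1]]}}

```text
t: 4.55
tool_pos: [0.5138, -0.3167, 0.1202]
orientation: [0.214, 3.133, -0.001]
force: [0.5, -0.0, 1.3]
opening: 0.0005
```

Run:
```python
from plant import *
from h import *
to(read_state(),[.515,-.3155,.066])
W=read_camera("wrist"); cv2.imwrite("pics/w3.png",W["frame"][:,:,::-1])
W=read_camera("scene"); cv2.imwrite("pics/s3.png",cv2.resize(W["frame"][190:310,250:410,::-1],None,fx=5,fy=5,interpolation=cv2.INTER_CUBIC))
```

```text
t 4.55 pos [ 0.5138 -0.3167  0.1202] shift [-0.009  0.014  0.542] turn [-0.0001  0.0004  0.0005] F [ 0.46 -0.    1.32] open 0.0005
```

View pics/w3.png

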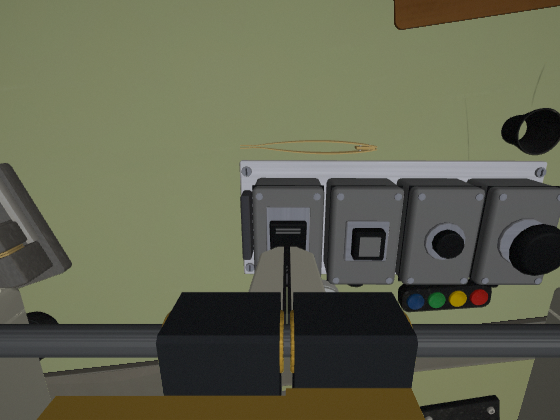

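View pics/s3.png

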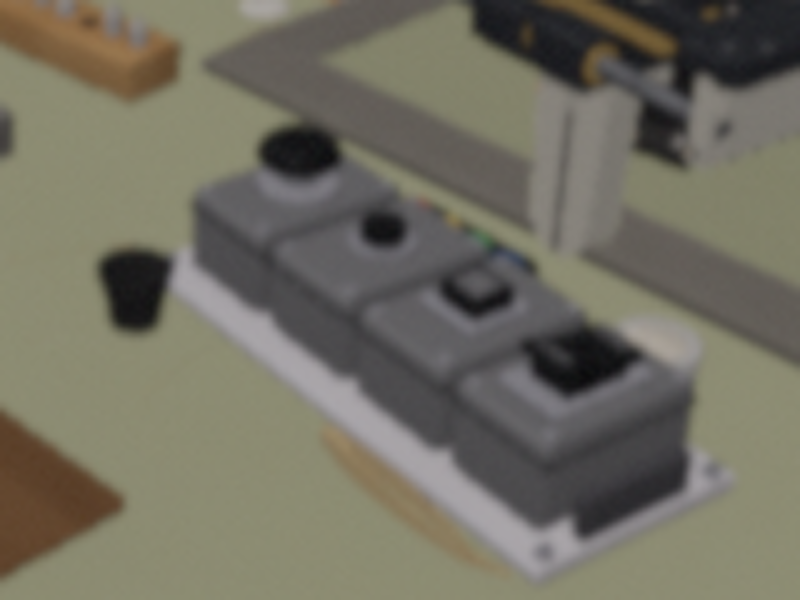

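In the wrist view the rocker (column 288) is centred under the fingers (column 287), and the tip clears the row. Pressing down.

Emit:
{"api": "move_arm", "payload": {"series": [[0, 0, 0.3, 0, 0, 0, -1], [0, 0, 0.42, 0, 0, 0, -1], [0, 0, 0.48, 0, 0, 0, -1], [0, 0, 0.52, 0, 0, 0, -1], [0, 0, 0.54, 0, 0, 0, -1], [0, 0, 0.55, 0, 0, 0, -1], [0, 0, 0.55, 0, 0, 0, -1], [0, 0, 0.55, 0, 0, 0, -1]]}}

```text
t: 5.45
tool_pos: [0.513, -0.3181, 0.0654]
orientation: [0.217, 3.133, -0.001]
force: [-5.2, 2.1, 7.7]
opening: 0.0002
```

Emit:
{"api": "move_arm", "payload": {"series": [[0, 0, 0.02, 0, 0, 0, -1], [0, 0, 0.03, 0, 0, 0, -1], [0, 0, 0.03, 0, 0, 0, -1]]}}

```text
t: 5.75
tool_pos: [0.5132, -0.3182, 0.065]
orientation: [0.216, 3.133, -0.002]
force: [-14.2, 7.3, 27.5]
opening: 0.0009
```

Run:
```python
from plant import *
from h import *
to(read_state(),[.515,-.3155,.066])
W=read_camera("wrist"); cv2.imwrite("pics/w4.png",W["frame"][:,:,::-1])
W=read_camera("scene"); cv2.imwrite("pics/s4.png",cv2.resize(W["frame"][190:310,250:410,::-1],None,fx=5,fy=5,interpolation=cv2.INTER_CUBIC))
```

```text
t 5.75 pos [ 0.5132 -0.3182  0.065 ] shift [-0.014  0.029 -0.01 ] turn [-0.0003  0.0004  0.0001] F [-14.16   7.34  27.55] open 0.0009
```

View pics/s4.png

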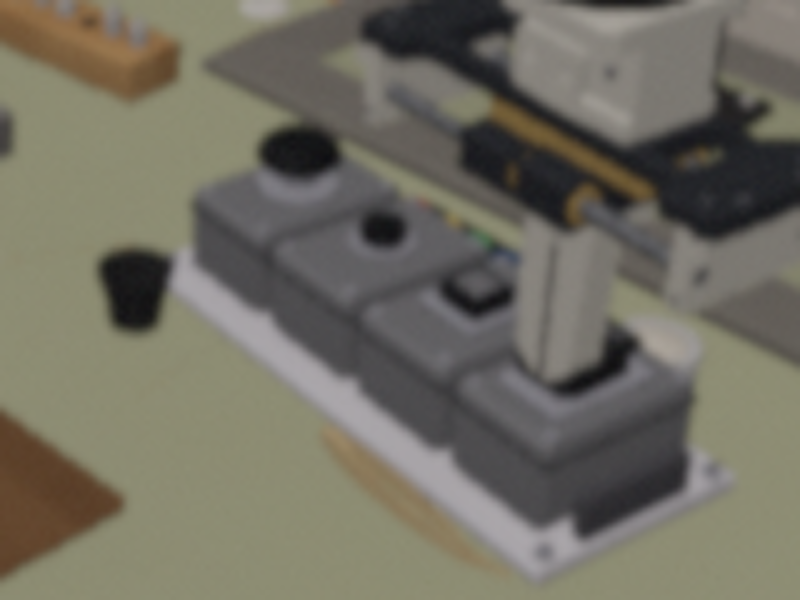

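The fingers sit on the rocker's near end at z = 65 mm, and force is rising against the stop, so the rocker is over. Lifting and moving toward the key.

Emit:
{"api": "move_arm", "payload": {"series": [[0, 0, -0.25, 0, 0, 0, -1], [0, 0, -0.45, 0, 0, 0, -1], [-0.15, 0.3, -0.45, 0, 0, 0, -1], [-0.15, 0.64, -0.45, 0, 0, 0, -1], [-0.15, 0.64, -0.45, 0, 0, 0, -1], [-0.15, 0.64, -0.45, 0, 0, 0, -1]]}}

```text
t: 6.45
tool_pos: [0.537, -0.256, 0.1064]
orientation: [0.214, 3.133, -0.001]
force: [-0.5, -0.7, -0.2]
opening: 0.0006
```

Run:
```python
from plant import *
from h import *
to(read_state(),[.5385,-.2565,.06])
W=read_camera("wrist"); cv2.imwrite("pics/w5.png",W["frame"][:,:,::-1])
W=read_camera("scene"); cv2.imwrite("pics/s5.png",cv2.resize(W["frame"][190:310,250:410,::-1],None,fx=5,fy=5,interpolation=cv2.INTER_CUBIC))
```

```text
t 6.45 pos [ 0.537  -0.256   0.1064] shift [-0.015 -0.002  0.464] turn [-0.0002  0.0004  0.0006] F [-0.47 -0.73 -0.18] open 0.0006
```

View pics/w5.png

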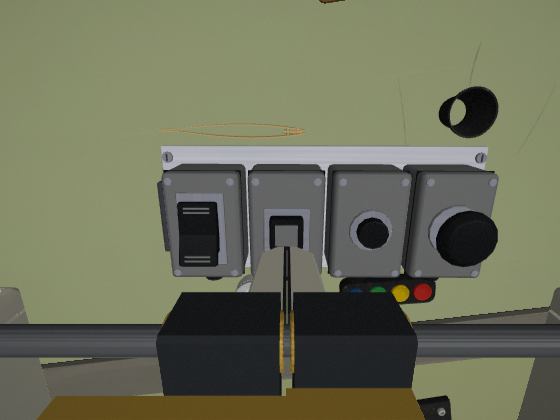

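View pics/s5.png

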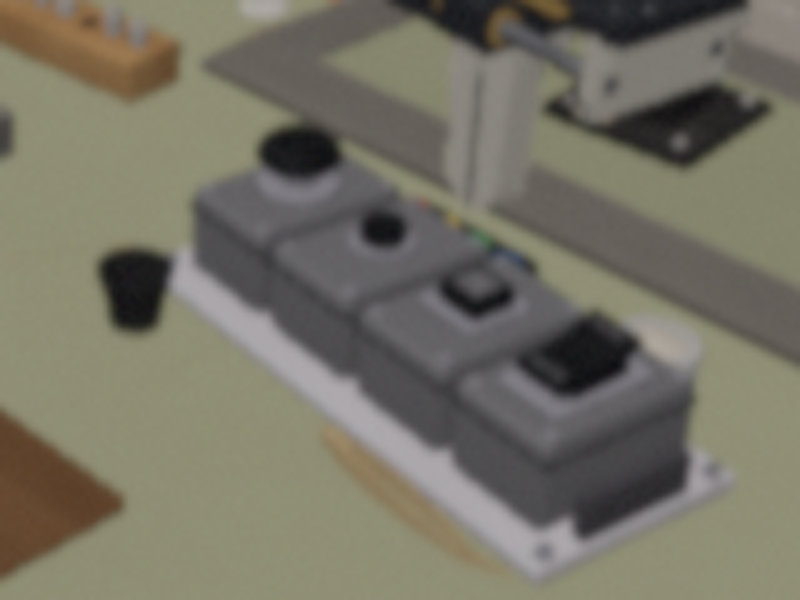

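The rocker's far end now stands up, so it is tipped. The key (column 286) is under the fingers (column 287). Pressing the key.

Emit:
{"api": "move_arm", "payload": {"series": [[-0.01, 0, 0.3, 0, 0, 0, -1], [-0.01, 0, 0.39, 0, 0, 0, -1], [-0.01, 0, 0.43, 0, 0, 0, -1], [-0.01, 0, 0.46, 0, 0, 0, -1], [-0.01, 0, 0.48, 0, 0, 0, -1], [-0.01, 0, 0.49, 0, 0, 0, -1], [-0.01, 0, 0.49, 0, 0, 0, -1], [-0.01, 0, 0.49, 0, 0, 0, -1]]}}

```text
t: 7.35
tool_pos: [0.5368, -0.257, 0.0601]
orientation: [-0.217, -3.133, 0.001]
force: [-15.7, 6.0, 24.2]
opening: 0.0006
```

Key bottomed: z = 60.1 mm at 24 N. Lifting, then on to the mushroom.

Emit:
{"api": "move_arm", "payload": {"series": [[0, 0, -0.3, 0, 0, 0, -1], [0, 0, -0.6, 0, 0, 0, -1], [0, 0.4, -0.6, 0, 0, 0, -1], [0, 0.8, -0.6, 0, 0, 0, -1], [0, 1, -0.6, 0, 0, 0, -1], [0, 1, -0.6, 0, 0, 0, -1], [0, 1, -0.6, 0, 0, 0, -1]]}}

```text
t: 8.05
tool_pos: [0.5515, -0.1576, 0.1174]
orientation: [0.215, 3.133, -0.001]
force: [0.5, 0.2, -0.0]
opening: 0.0005
```

Run:
```python
from plant import *
from h import *
to(read_state(),[.555,-.134,.071])
W=read_camera("wrist"); cv2.imwrite("pics/w6.png",W["frame"][:,:,::-1])
W=read_camera("scene"); cv2.imwrite("pics/s6.png",cv2.resize(W["frame"][190:310,250:410,::-1],None,fx=5,fy=5,interpolation=cv2.INTER_CUBIC))
```

```text
t 8.05 pos [ 0.5515 -0.1576  0.1174] shift [-0.002  0.238  0.463] turn [-0.0002  0.0003  0.0004] F [ 0.54  0.22 -0.03] open 0.0005
```

View pics/w6.png

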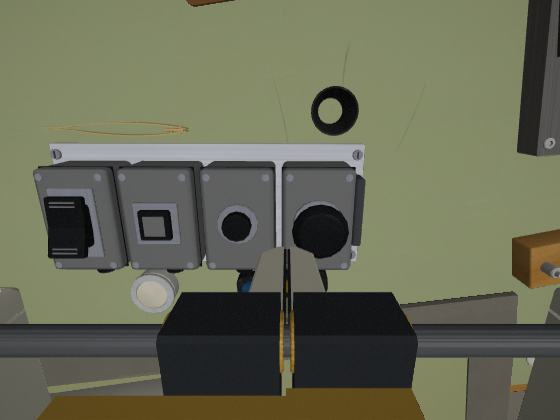

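View pics/s6.png

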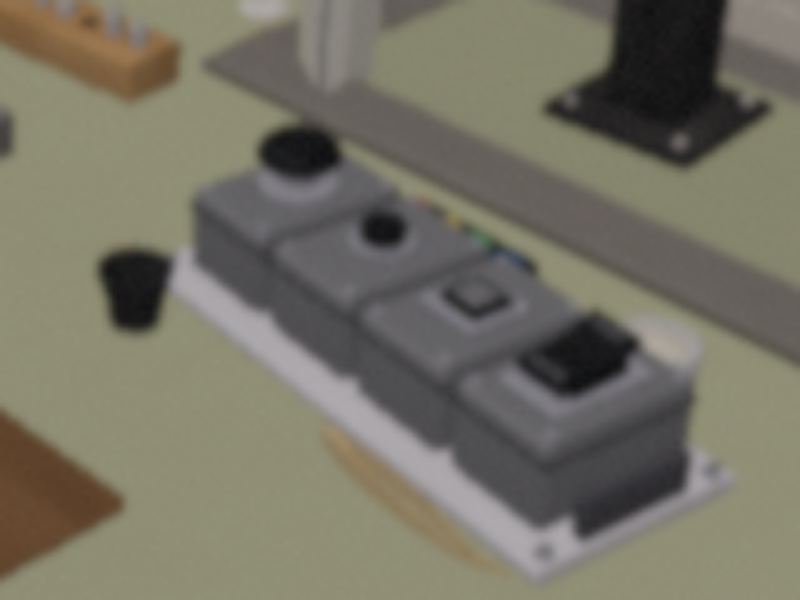

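The key is flush low now. Moving 24 mm over the mushroom and pressing.

Emit:
{"api": "move_arm", "payload": {"series": [[0, 0.24, 0, 0, 0, 0, -1], [0, 0.24, 0.2, 0, 0, 0, -1], [0, 0.24, 0.35, 0, 0, 0, -1], [0, 0.24, 0.41, 0, 0, 0, -1], [0, 0.24, 0.45, 0, 0, 0, -1], [0, 0.24, 0.48, 0, 0, 0, -1], [0, 0.24, 0.49, 0, 0, 0, -1], [0, 0.24, 0.49, 0, 0, 0, -1]]}}

```text
t: 8.95
tool_pos: [0.5544, -0.1345, 0.0707]
orientation: [-0.218, -3.134, 0.0]
force: [-13.4, 4.1, 27.0]
opening: 0.0004
```

Run:
```python
from plant import *
from h import *
to(read_state(),[.555,-.134,.071])
```

```text
t 8.95 pos [ 0.5544 -0.1345  0.0707] shift [-0.006  0.006 -0.003] turn [-0.     -0.0001 -0.0003] F [-13.38   4.13  27.02] open 0.0004
```

Emit:
{"api": "move_arm", "payload": {"series": [[0, 0, 0, 0, 0, 0, -1], [0, 0, 0, 0, 0, 0, -1], [0, 0, 0, 0, 0, 0, -1], [0, 0, 0, 0, 0, 0, -1]]}}

```text
t: 9.35
tool_pos: [0.5544, -0.1345, 0.0707]
orientation: [-0.218, -3.134, 0.0]
force: [-13.7, 4.6, 26.0]
opening: 0.0009
```

Run:
```python
from plant import *
from h import *
to(read_state(),[.555,-.134,.071])
W=read_camera("scene"); cv2.imwrite("pics/s7.png",cv2.resize(W["frame"][170:310,230:410,::-1],None,fx=4.2,fy=4.2,interpolation=cv2.INTER_CUBIC))
```

```text
t 9.35 pos [ 0.5544 -0.1345  0.0707] shift [-0.006  0.006 -0.003] turn [-0.0001 -0.     -0.0003] F [-13.72   4.61  25.99] open 0.0009
```

View pics/s7.png

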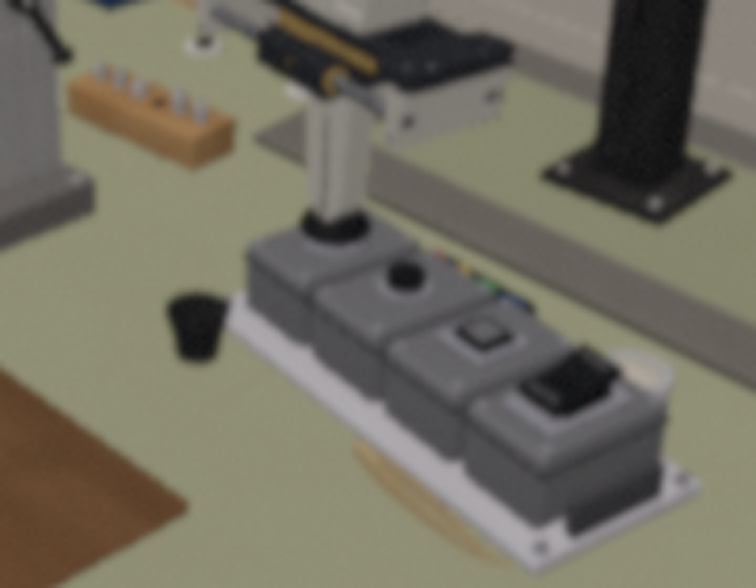

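The fingers stand on the mushroom (335,215), which is down. The small button (405,275) is out, the key is in, the rocker is tipped and the loose things haven't moved. Handing in.

Run:
```python
from plant import *
print(close_job()); print(read_state()['force'])
```

```text
the job is handed in; nothing more can be done
None
the job is handed in; nothing more can be done
```

I tipped the rocker, pushed the square key in, then pressed the mushroom button and handed the job in at about 9.4 s with the shut fingers still holding it down. `close_job()` gave no verdict, and the joint values can't be read directly, so these checks rest on heights, forces and pictures:

| Control | Fingertip height at the stop | Height expected from the text | Upward force |
|---|---|---|---|
| Rocker | 65.0 mm | about 65 mm | 27 N |
| Square key | 60.1 mm | 60 mm | 24 N |
| Mushroom, held | 70.7 mm | 71 mm | 26 N, steady over 0.4 s |

- **Last picture:** it shows the rocker tipped, the key in and the small round button out. The loose things I could see (loupe, tweezers, pot, oil block and die block) look unmoved.
- **What disagreed:** the top and wrist cameras differed by 3–4 mm in y, more than the stated 2 mm. Heights triangulated from two views came out mostly 4–13 mm too low, up to 36 mm off for one plate screw. I therefore used the text's heights and a mean y between the two cameras. The contact heights in the table agreed with the text.
- **Sideways force:** while holding the mushroom there was also about 14 N sideways, well below the wrist limit.

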